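# Gauge the charge of an anaerobic culture jar

### The job

Take the pencil gauge out of its holder, set it mouth down over the valve stem on the culture jar's lid and press it home on the stem's soft seal, with 14 to 24 N for a good second, so that the jar's pressure pushes the white rod out of the gauge's top. Then lift it off and stand it back upright in its holder with the rod still out to be read, without knocking the things around.

Things in the scene. Friction and masses are not known exactly. Their poses are not given: they have to be found in the camera images.
- gauge: Loose upright pencil gauge, 110 mm long, about 120 g: aluminium tube 24 mm wide, steel foot collar 29 mm wide on the lowest 12 mm, black cap 26 mm wide on the top 10 mm. Origin: centre of its open mouth (lower end), z along the tube to its top. The mouth is a funnel 21 mm wide, narrowing to a 15 mm bore 50 mm deep. Grip it across the tube 20 to 40 mm below the top.
- gauge_top (a point): Centre of the gauge's top face, 110 mm above its mouth; the rod comes out here, so leave 20 mm free above it. Inside, 15 mm above the mouth, sits a sprung plunger (0.55 N per mm from 1 N, 22 mm stroke) that pushes the rod up; the plunger springs back, the rod stays where it was pushed.
- rod (a joint): How far the white 6 mm rod stands out of the gauge's top, m: 0 pushed in (only its 3 mm black button shows), to 0.022. It slides with 1 N friction and stays where it is. A proper reading of this jar is about 0.013.
- holder: Fixed round gauge holder: grey foot disc 80 mm wide and 10 mm high, with a black upright socket in its middle. Origin: centre of its underside, z up. The socket's floor is 12 mm above the origin, its rim 50 mm; inside it is 35 mm wide, flaring to 43 mm at the rim. The gauge stands in it upright, mouth down.
- jar: Fixed culture jar, origin at the centre of its underside, z up: white drum 104 mm wide, aluminium lid 114 mm wide, its top at 86 mm, brass gland in its middle up to 95 mm, four steel clamps round the rim, reaching 62 mm from the axis. A brass valve stands upright in the gland: 12 mm stem with a chamfered top and a 5 mm core pin on it; the pin carries the jar's hidden pressure, about 9 N.
- valve_axis (a point): Point on the vertical valve axis at the gland's top. The valve is screwed in by an unreported amount: the top of its black seal ring (33 mm wide) is 32 to 48 mm above this point; the stem's top is 24 mm, the pin's 32 mm above the seal. The gauge meets the pin 17 mm before the seal and the force climbs to about 10 N; then the mouth meets the seal, which yields at 3.5 N per mm for 6 mm.
- green_vial: Bystander: loose white vial with a green screw cap, 40 mm wide, 58 mm high; origin at the centre of its underside.
- culture_dish: Bystander: loose petri dish, 92 mm wide, 15 mm high; origin at the centre of its underside.
- timer: Bystander: loose white mechanical timer, 45 x 66 x 68 mm, standing; origin at the centre of its underside.
Things that resemble listed ones, but are neither listed nor needed, are in the scene too. Leave any blue look-alike of the jar alone.

How it is judged (in metres and radians):
On the way, in this order (a step that is already met when the one before it is completed fails the run):
1. the gauge is out of the holder with its rod still in (less than 4 mm) (z of gauge in the frame of holder above 0.055 m and value of joint rod below 0.004 m), for 0.1 s.
2. the gauge is pressed home over the valve stem, upright (within 0.12 rad and 4 mm of the axis), with more than 13 N for 0.7 s, and the rod is out more than 10 mm (contact force between gauge and jar above 13 N and value of joint rod above 0.01 m and horizontal distance between gauge and valve_axis below 0.004 m and angle between gauge's own z axis and vertical below 0.12 rad), for 0.7 s.
At the end, for the whole second after the job is handed in: The gauge stands at rest and upright (within 0.15 rad) on the floor of its holder's socket, within 8 mm of the holder's axis and 18 mm of its underside, with its rod out 10 to 18 mm (horizontal distance between gauge and holder below 0.008 m and z of gauge in the frame of holder below 0.018 m and angle between gauge's own z axis and vertical below 0.15 rad and linear speed of gauge below 0.02 m/s and value of joint rod between 0.01 and 0.018 m); the robot touches nothing.
It fails at once if the gauge and the jar with its valve press on each other with more than 25 N (contact force between gauge and jar above 25 N).
It fails at once if a bystander (vial, dish or timer) is moved by more than 20 mm (distance of any of green_vial, culture_dish, timer from where it was at the start of the episode above 0.02 m).
It also fails if it takes over 58 s, if anything falls off the work surface, if the arm or the gripper's body presses on something with over 40 N, if the wrist force passes 120 N, or if a joint passes its speed limit or range.

### The arm

A 7-joint arm with a two-finger parallel gripper is mounted at the origin on a cart in front of the work surface, level with it; the furniture and walls round the work are solid. World frame = base frame: x ahead of the robot, y to its left, z up, the work surface at z = 0. Lengths are in m, angles in degrees, forces in N, time in s.
With the tool pointing down it reaches from about 0.425 to 0.875 m from the base axis. Payload 4.7 kg.
Tool frame: the origin (TCP) lies between the finger pads; the fingertips stand 8 mm ahead of it and the grasp point (between the pads) lies 11 mm behind it (env.tip_extent is the distance from the TCP to the fingertips, in m); z points along the fingers, y is the line along which they close (so a half turn about z gives the same grasp; the last joint's range is limited). The gripper opens to 87 mm and grips with 3 to 60 N. Pads are 19 mm wide; open, the fingers measure 117 mm over their backs; the gripper's body (75 mm by 190 mm) begins 51 mm behind the grasp point.
Start: joints at [74.891, 18.392, -4.016, 83.108, 1.295, 78.541, -3.26], TCP at [0.178, -0.625, 0.231] pointing down, gripper open.
Joint ranges: [-163.93, 163.93], [-17.29, 119.83], [-79.2, 71.16], [3.27, 140.29], [-89.18, 269.18], [5.43, 117.66], [-154.24, 154.24]. Speed limits (degrees/s): [147.25, 147.25, 180, 180, 180, 180, 180].

### API

Orientations are given as [roll, pitch, yaw] about the fixed x, y, z axes, in that order (R = Rz(yaw) Ry(pitch) Rx(roll)).
In Python, from cell import sensors, vision, workorder, env gives the robot as it stands.
- The arm moves only by the tool drive_tool, never from a script. Its argument "moves" is a list of rows, each an object of numbers: "x", "y", "z": the shift along the tool's x, y, z in mm; "rx", "ry", "rz": the turn, a rotation vector about the tool's x, y, z in rad; "fingers": the closure, from -1 (fully open) to 1 (shut). In form: [{"x": .., "y": .., "z": .., "rx": .., "ry": .., "rz": .., "fingers": ..}, ...]. A call has 1 to 20 rows; each row is the pose to reach, as a shift and turn from the pose commanded when the call began, along the tool's axes at that moment; what a row does not reach only later rows make up. A row lasts 1/8 s, in which the tool goes at most 62.5 mm and 10.7 degrees, less where a joint would pass 70% of its speed; a pose out of reach is approached as far as the arm can. A call with a gripper value outside its range is refused whole. The fingers move at their own pace and stop on an object; "force" is the grip in N (left out, the last holds). Time passes only in rows, so rows that repeat a pose let the fingers close. It gives the time, the measured TCP pose, the force, the opening and the grip force at its end, in the units of the state.
- sensors.get_obs(): the state, without advancing time (a new reading comes with each control period).
- vision.read_camera(name): name is "scene" or "side" or "wrist"; returns a dict with "image" (420x560x3 uint8, red, green, blue), "fx", "fy", "cx", "cy" (pixels), "k1" (the pictures are not rectified: a ray, as slopes to the right and down, at radius r is drawn at 1 + k1 r^2 times it, then the intrinsics apply), "R" (3x3) and "t" (3): a world point X has camera coordinates R X + t. Camera axes: x right, y down, z forward; pixel columns grow to the right and rows downward; lengths in m; the calibration is good to about 2 mm. A picture is of the moment at which its call begins. There is no depth.
- workorder.sign_off(): hands the job in; it is judged then, once.
The state is a dict: "time_s": time; "qpos": joint angles; "joint_velocities": joint speeds; "effort": joint torques, N m; "tool_pos": TCP position; "tool_rot": TCP orientation; "force": force on the tool from outside, world axes, zero at the start; "wrist_torque": the same for the moment, N m; "grip_width": finger opening in m; "grasp_force": force on a finger pad.
Only numpy, scipy, OpenCV 4.12 (cv2) and the standard library are available. Lean on these libraries where they do the work, as an engineer would, in place of code of your own. Each camera call takes 0.05 s, during which the arm holds its last target. There are 200 camera calls.

## Working session

There is one attempt and no reset: what is moved stays moved. The work goes in short steps, Python scripts to look and compute and a tool call to move; the robot and the scene stay as the last step left them, time stands still between calls to the robot, and variables do not carry over. Pictures are saved under pics/ and viewed, at most 10 in all, crops included, and the job is handed in when it is done.

Besides the shell and the picture viewer there is one more tool, called after ">>>" in YAML: its name, and indented under it one key for each argument. drive_tool: Moves the arm, as the interface text tells. Its arguments: {"type":"object","properties":{"moves":{"type":"array"},"force":{"type":"number"}},"required":["moves"]}

```bash
mkdir -p pics; ls; python3 - <<'E'
from cell import sensors, vision, workorder, env
import cv2,numpy as np
o=sensors.get_obs();print(o)
ims=[]
for n in("scene","side","wrist"):
    c=vision.read_camera(n);cv2.imwrite(f"pics/{n}0.png",c["image"][:,:,::-1]);print(n,{k:np.round(v,4).tolist() for k,v in c.items() if k!="image"})
E
```

```text
pics
{'time_s': 0.0, 'qpos': array([74.8907437 , 18.4395906 , -4.01267176, 83.17598541,  1.29610531,
       78.54010596, -3.26083741]), 'joint_velocities': array([-0.01835943, -0.05341913, -0.09518277, -0.05935607, -0.01985106,
       -0.1262886 ,  0.05393974]), 'effort': array([-5.71619040e-06, -4.91290998e+01, -4.04005134e-01, -3.12524235e+01,
       -6.38774643e-02,  4.36365476e-02,  1.61472344e-04]), 'tool_pos': array([ 0.17802661, -0.62458075,  0.2294456 ]), 'tool_rot': array([-1.79889611e+02,  7.76090908e-03,  1.59157069e+01]), 'force': array([-0.13520183,  0.66987626, -0.37730244]), 'wrist_torque': array([-0.03418809, -0.03420692, -0.02647995]), 'grasp_force': 0.0, 'grip_width': 0.08714666320919598}
scene {'fx': 545.4761, 'fy': 545.4761, 'cx': 276.1531, 'cy': 210.8495, 'k1': -0.2136, 'R': [[-0.501, -0.8652, -0.0215], [-0.5067, 0.3134, -0.8031], [0.7016, -0.3915, -0.5954]], 't': [0.2728, 0.397, 1.0014]}
side {'fx': 429.2975, 'fy': 429.2975, 'cx': 278.6086, 'cy': 212.2179, 'k1': -0.1383, 'R': [[0.0312, -0.9995, 0.0016], [-0.4784, -0.0164, -0.878], [0.8776, 0.0267, -0.4787]], 't': [-0.054, 0.3646, 0.6122]}
wrist {'fx': 315.2783, 'fy': 315.2783, 'cx': 280.1853, 'cy': 210.6276, 'k1': -0.051, 'R': [[0.2748, -0.9615, -0.0016], [-0.9302, -0.2662, 0.2529], [-0.2436, -0.068, -0.9675]], 't': [-0.6508, -0.0319, 0.3907]}
```

View pics/scene0.png

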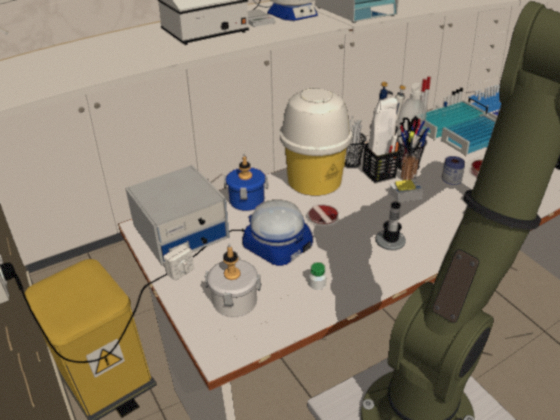

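View pics/side0.png

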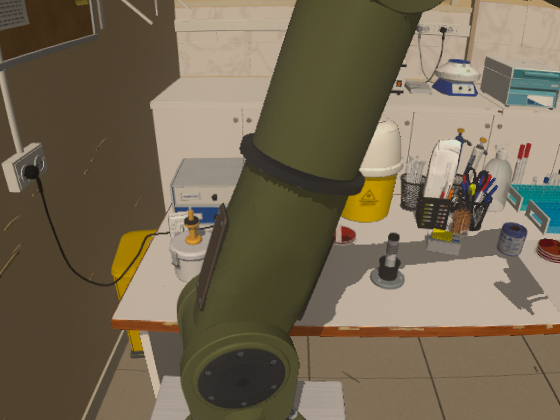

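The gauge stands in its holder at scene (394,215) and side (392,250). There are two jar candidates in the scene view: the aluminium and white one at (233,285), and the blue look-alike at (245,185). The white one fits the description. I'll confirm with one enlarged composite.

```bash
python3 - <<'E'
import cv2,numpy as np
s=cv2.imread("pics/scene0.png");d=cv2.imread("pics/side0.png")
def crop(im,x,y,w,h):return cv2.resize(im[y:y+h,x:x+w],(400,300),interpolation=cv2.INTER_CUBIC)
cv2.imwrite("pics/comp.png",np.vstack([np.hstack([crop(s,180,230,120,90),crop(s,352,190,80,60)]),np.hstack([crop(d,145,200,100,75),crop(d,350,225,88,66)])]))
E
```

```text
(no output)
```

View pics/comp.png

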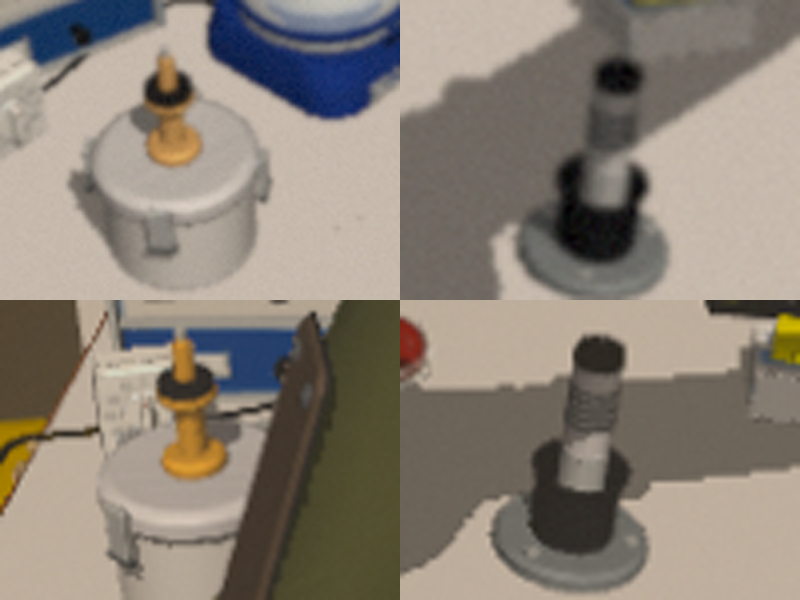

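The lower-left object in both views is the white and aluminium jar: brass gland at scene (232,274) and pin tip at (229,245). It is the required jar. The blue one is only a look-alike. The gauge top is at scene (396,204) and side (394,236), in the black socket on its grey disc. Next I triangulate.

```bash
cat > h.py <<'E'
import cv2,numpy as np
from cell import sensors,vision
def und(c,p):
    K=np.array([[c["fx"],0,c["cx"]],[0,c["fy"],c["cy"]],[0,0,1]])
    return cv2.undistortPoints(np.array([[p]],float),K,np.array([c["k1"],0,0,0.]))[0,0]
def ray(c,p):
    R=np.array(c["R"]);d=R.T@np.append(und(c,p),1);return -R.T@np.array(c["t"]),d/np.linalg.norm(d)
def plane(c,p,z):
    o,d=ray(c,p);return o+d*(z-o[2])/d[2]
def tri(obs):
    A=np.zeros((3,3));b=np.zeros(3);L=[]
    for c,p in obs:
        o,d=ray(c,p);M=np.eye(3)-np.outer(d,d);A+=M;b+=M@o;L.append((M,o))
    X=np.linalg.solve(A,b);return X,[np.linalg.norm(M@(X-o)) for M,o in L]
def proj(c,X):
    v=np.array(c["R"])@X+c["t"];s=v[:2]/v[2];s=s*(1+c["k1"]*(s@s));return s*c["fx"]+[c["cx"],c["cy"]]
E
python3 - <<'E'
from h import *
np.set_printoptions(precision=4,suppress=True)
a=vision.read_camera("scene");b=vision.read_camera("side")
for n,p,q in[("gaugetop",(395.8,204),(394,236)),("pin",(229.2,245),(190.2,208)),("seal",(230.4,257),(191.7,220)),("gland",(232.2,273.6),(193.5,239.2))]:
    print(n,tri([(a,p),(b,q)]))
for n,p,z in[("holder",(390.4,239.5),.01)]:print(n,plane(a,p,z),plane(b,(387.4,279),z))
for n,p,z in[("vial",(318,283),0),("timer",(180,270),0),("dish",(323,214),.007),("dish2",(476,168),.007)]:print(n,plane(a,p,z))
w=vision.read_camera("wrist");R=np.array(w["R"]);print("wristcam",-R.T@w["t"])
E
```

```text
gaugetop (array([ 0.4482, -0.296 ,  0.117 ]), [np.float64(0.00042644378318738515), np.float64(0.0004264437831873615)])
pin (array([0.4678, 0.1568, 0.1686]), [np.float64(0.0004043474632828266), np.float64(0.00040434746328278355)])
seal (array([0.4667, 0.1569, 0.137 ]), [np.float64(0.0010578095119391747), np.float64(0.001057809511939326)])
gland (array([0.4658, 0.157 , 0.0874]), [np.float64(0.00035361174452933276), np.float64(0.00035361174452933953)])
holder [ 0.4414 -0.2872  0.01  ] [ 0.4316 -0.2918  0.01  ]
vial [ 0.4146 -0.0413 -0.    ]
timer [ 0.6318  0.2282 -0.    ]
dish [ 0.6306 -0.201   0.007 ]
dish2 [ 0.5741 -0.7599  0.007 ]
wristcam [ 0.2443 -0.6078  0.3855]
```

>>> drive_tool:
  moves:
    - {"x": 50,"y": -35,"z": -5,"rz": -0.18,"fingers": -1}
    - {"x": 100,"y": -70,"z": -10,"rz": -0.36,"fingers": -1}
    - {"x": 150,"y": -105,"z": -15,"rz": -0.54,"fingers": -1}
    - {"x": 200,"y": -140,"z": -20,"rz": -0.72,"fingers": -1}
    - {"x": 250,"y": -175,"z": -20,"rz": -0.9,"fingers": -1}
    - {"x": 300,"y": -210,"z": -20,"rz": -1.08,"fingers": -1}
    - {"x": 349,"y": -244,"z": -20,"rz": -1.26,"fingers": -1}
    - {"x": 349,"y": -244,"z": -20,"rz": -1.293,"fingers": -1}
    - {"x": 349,"y": -244,"z": -20,"rz": -1.293,"fingers": -1}
    - {"x": 349,"y": -244,"z": -20,"rz": -1.293,"fingers": -1}
    - {"x": 349,"y": -244,"z": -20,"rz": -1.293,"fingers": -1}

```text
invalid input at $.moves[0]: expected keys x, y, z, rx, ry, rz, fingers
```

>>> drive_tool:
  moves:
    - {"x": 50,"y": -35,"z": -5,"rx": 0,"ry": 0,"rz": -0.18,"fingers": -1}
    - {"x": 100,"y": -70,"z": -10,"rx": 0,"ry": 0,"rz": -0.36,"fingers": -1}
    - {"x": 150,"y": -105,"z": -15,"rx": 0,"ry": 0,"rz": -0.54,"fingers": -1}
    - {"x": 200,"y": -140,"z": -20,"rx": 0,"ry": 0,"rz": -0.72,"fingers": -1}
    - {"x": 250,"y": -175,"z": -20,"rx": 0,"ry": 0,"rz": -0.9,"fingers": -1}
    - {"x": 300,"y": -210,"z": -20,"rx": 0,"ry": 0,"rz": -1.08,"fingers": -1}
    - {"x": 349,"y": -244,"z": -20,"rx": 0,"ry": 0,"rz": -1.26,"fingers": -1}
    - {"x": 349,"y": -244,"z": -20,"rx": 0,"ry": 0,"rz": -1.293,"fingers": -1}
    - {"x": 349,"y": -244,"z": -20,"rx": 0,"ry": 0,"rz": -1.293,"fingers": -1}
    - {"x": 349,"y": -244,"z": -20,"rx": 0,"ry": 0,"rz": -1.293,"fingers": -1}
    - {"x": 349,"y": -244,"z": -20,"rx": 0,"ry": 0,"rz": -1.293,"fingers": -1}

```text
time_s: 1.68
tool_pos: [0.446, -0.2961, 0.2504]
tool_rot: [-180.0, 0.0, 89.8]
force: [-0.1, -0.8, -0.2]
grip_width: 0.0873
grasp_force: 0.0
```

```bash
python3 - <<'E'
from h import *
o=sensors.get_obs();print(o["qpos"],o["tool_pos"],o["tool_rot"],o["force"])
s=[]
for n in("wrist","side"):
    w=vision.read_camera(n);np.save(f"pics/{n}1.npy",w,allow_pickle=True)
    s.append(w["image"][:,:,::-1])
    print(proj(w,np.array([.448,-.296,.122])))
cv2.imwrite("pics/w1.png",s[0])
E
```

```text
[ 55.66236687   5.25479665 -26.44674566  96.97166129   2.40253747
  78.3432756   28.64224089] [ 0.44602999 -0.29605848  0.2504312 ] [-1.79981692e+02  7.29372011e-03  8.98167300e+01] [-0.13168336 -0.82027818 -0.18568799]
[282.35009866 203.20163463]
[394.40008801 233.93785763]
```

View pics/w1.png

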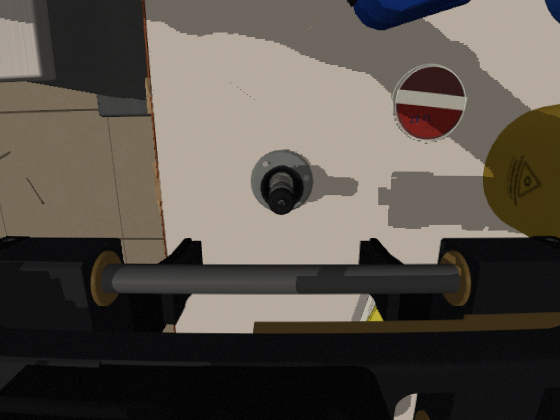

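The wrist view shows the holder disc centred near (282,181), with the gauge cap at about (282,203), on the line of the tool's x axis. I measure both with masks.

```bash
python3 - <<'E'
from h import *
np.set_printoptions(precision=4,suppress=True)
w=np.load("pics/wrist1.npy",allow_pickle=True).item();im=w["image"]
hsv=cv2.cvtColor(im,cv2.COLOR_RGB2HSV).astype(int)
roi=np.zeros(im.shape[:2],bool);roi[140:222,240:320]=1
hue=hsv[...,0];v=hsv[...,2];s=hsv[...,1]
m=(((im[...,2].astype(int)>=im[...,0]-3))&(v>60)&roi).astype(np.uint8)
m|=((v<60)&roi).astype(np.uint8)
n,l,st,ce=cv2.connectedComponentsWithStats(m);k=1+np.argmax(st[1:,4])
c,_=cv2.findContours((l==k).astype(np.uint8),cv2.RETR_EXTERNAL,cv2.CHAIN_APPROX_NONE)
c=max(c,key=cv2.contourArea)[:,0];print(st[k])
# disc upper arc
p=c[(c[:,1]<195)].astype(np.float32)
X=np.array([plane(w,q,.01)[:2] for q in p])
A=np.c_[2*X,np.ones(len(X))];sol=np.linalg.lstsq(A,(X**2).sum(1),rcond=None)[0]
print("disc",sol[:2],np.sqrt(sol[2]+sol[:2]@sol[:2]))
q=c[(c[:,1]>203)].astype(np.float32)
X=np.array([plane(w,u,.122)[:2] for u in q]);A=np.c_[2*X,np.ones(len(X))];sol=np.linalg.lstsq(A,(X**2).sum(1),rcond=None)[0]
print("top",sol[:2],np.sqrt(sol[2]+sol[:2]@sol[:2]),q.min(0),q.max(0))
E
```

```text
[ 257  157   56   58 1830]
disc [ 0.454  -0.2994] 0.032661025195263114
top [ 0.4481 -0.2898] 0.015800258110457727 [266. 204.] [300. 214.]
```

```bash
python3 - <<'E'
from h import *
np.set_printoptions(precision=4,suppress=True)
w=np.load("pics/wrist1.npy",allow_pickle=True).item()
for p in[(251,180),(313,180),(282,149.5)]:print("disc",plane(w,p,.01))
for p in[(269,203),(294,203),(282,214.5)]:print("cap",plane(w,p,.122))
im=w["image"][135:225,230:335,::-1];cv2.imwrite("pics/w1c.png",cv2.convertScaleAbs(cv2.resize(im,(700,600),interpolation=cv2.INTER_CUBIC),alpha=1.5,beta=20))
E
```

```text
disc [ 0.409  -0.2922  0.01  ]
disc [ 0.4875 -0.2924  0.01  ]
disc [ 0.4483 -0.2542  0.01  ]
cap [ 0.4357 -0.2958  0.122 ]
cap [ 0.4588 -0.2958  0.122 ]
cap [ 0.4477 -0.3068  0.122 ]
```

View pics/w1c.png

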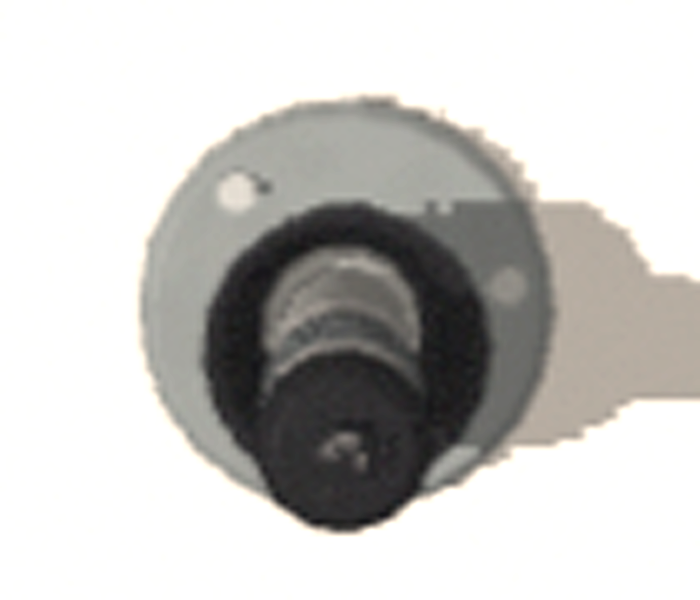

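The crop shows the gauge nearly upright, with the cap centre at (0.4475, -0.294) and the holder at (0.448, -0.2925). Next I descend and grip.

>>> drive_tool:
  moves:
    - {"x": 2,"y": 1.5,"z": 40,"rx": 0,"ry": 0,"rz": 0,"fingers": -1}
    - {"x": 2,"y": 1.5,"z": 80,"rx": 0,"ry": 0,"rz": 0,"fingers": -1}
    - {"x": 2,"y": 1.5,"z": 120,"rx": 0,"ry": 0,"rz": 0,"fingers": -1}
    - {"x": 2,"y": 1.5,"z": 150,"rx": 0,"ry": 0,"rz": 0,"fingers": -1}
    - {"x": 2,"y": 1.5,"z": 163,"rx": 0,"ry": 0,"rz": 0,"fingers": -1}
    - {"x": 2,"y": 1.5,"z": 163,"rx": 0,"ry": 0,"rz": 0,"fingers": -1}
    - {"x": 2,"y": 1.5,"z": 163,"rx": 0,"ry": 0,"rz": 0,"fingers": 1}
    - {"x": 2,"y": 1.5,"z": 163,"rx": 0,"ry": 0,"rz": 0,"fingers": 1}
    - {"x": 2,"y": 1.5,"z": 163,"rx": 0,"ry": 0,"rz": 0,"fingers": 1}
    - {"x": 2,"y": 1.5,"z": 163,"rx": 0,"ry": 0,"rz": 0,"fingers": 1}
    - {"x": 2,"y": 1.5,"z": 163,"rx": 0,"ry": 0,"rz": 0,"fingers": 1}
    - {"x": 2,"y": 1.5,"z": 163,"rx": 0,"ry": 0,"rz": 0,"fingers": 1}
  force: 55

```text
time_s: 3.28
tool_pos: [0.4484, -0.2928, 0.0875]
tool_rot: [-180.0, 0.0, 90.0]
force: [-0.7, -0.4, -0.0]
grip_width: 0.0349
grasp_force: 0.0
```

>>> drive_tool:
  moves:
    - {"x": 0,"y": 0,"z": 0,"rx": 0,"ry": 0,"rz": 0,"fingers": 1}
    - {"x": 0,"y": 0,"z": 0,"rx": 0,"ry": 0,"rz": 0,"fingers": 1}
    - {"x": 0,"y": 0,"z": 0,"rx": 0,"ry": 0,"rz": 0,"fingers": 1}
    - {"x": 0,"y": 0,"z": 0,"rx": 0,"ry": 0,"rz": 0,"fingers": 1}
    - {"x": 0,"y": 0,"z": 0,"rx": 0,"ry": 0,"rz": 0,"fingers": 1}

```text
time_s: 3.9
tool_pos: [0.4483, -0.2927, 0.0874]
tool_rot: [-180.0, -0.0, 90.0]
force: [0.5, 0.3, -1.3]
grip_width: 0.0231
grasp_force: 55.0
```

>>> drive_tool:
  moves:
    - {"x": 0,"y": 0,"z": -20,"rx": 0,"ry": 0,"rz": 0,"fingers": 1}
    - {"x": 0,"y": 0,"z": -60,"rx": 0,"ry": 0,"rz": 0,"fingers": 1}
    - {"x": 0,"y": 0,"z": -110,"rx": 0,"ry": 0,"rz": 0,"fingers": 1}
    - {"x": 0,"y": 0,"z": -160,"rx": 0,"ry": 0,"rz": 0,"fingers": 1}
    - {"x": 0,"y": 0,"z": -190,"rx": 0,"ry": 0,"rz": 0,"fingers": 1}
    - {"x": 20,"y": 0,"z": -195,"rx": 0,"ry": 0,"rz": 0,"fingers": 1}
    - {"x": 65,"y": 4,"z": -195,"rx": 0,"ry": 0,"rz": 0,"fingers": 1}
    - {"x": 115,"y": 8,"z": -195,"rx": 0,"ry": 0,"rz": 0,"fingers": 1}
    - {"x": 165,"y": 12,"z": -195,"rx": 0,"ry": 0,"rz": 0,"fingers": 1}
    - {"x": 215,"y": 16,"z": -195,"rx": 0,"ry": 0,"rz": 0,"fingers": 1}
    - {"x": 265,"y": 18,"z": -195,"rx": 0,"ry": 0,"rz": 0,"fingers": 1}
    - {"x": 315,"y": 18,"z": -195,"rx": 0,"ry": 0,"rz": 0,"fingers": 1}
    - {"x": 350,"y": 18,"z": -195,"rx": 0,"ry": 0,"rz": 0,"fingers": 1}
    - {"x": 363,"y": 18,"z": -195,"rx": 0,"ry": 0,"rz": 0,"fingers": 1}
    - {"x": 363,"y": 18,"z": -195,"rx": 0,"ry": 0,"rz": 0,"fingers": 1}
    - {"x": 363,"y": 18,"z": -195,"rx": 0,"ry": 0,"rz": 0,"fingers": 1}

```text
time_s: 5.9
tool_pos: [0.4663, 0.0683, 0.2819]
tool_rot: [-179.9, 0.0, 89.8]
force: [0.6, -0.3, -2.2]
grip_width: 0.0233
grasp_force: 55.0
```

```bash
python3 - <<'E'
from h import *
o=sensors.get_obs();print(o["qpos"],o["tool_pos"],o["tool_rot"],o["force"])
s=[]
for n in("wrist","side","scene"):
    w=vision.read_camera(n);np.save(f"pics/{n}2.npy",w,allow_pickle=True)
    s.append(w["image"][:,:,::-1])
    for X in[(.467,.157,.168),(.467,.157,.095),tuple(o["tool_pos"])]:print(n,proj(w,np.array(X)))
p=proj(np.load("pics/scene2.npy",allow_pickle=True).item(),o["tool_pos"]).astype(int)
z=np.hstack([cv2.resize(s[0],(400,300)),cv2.resize(s[2][135:300,160:380],(400,300),interpolation=cv2.INTER_CUBIC)])
z2=np.hstack([cv2.resize(s[1][100:310,100:380],(400,300),interpolation=cv2.INTER_CUBIC),cv2.resize(s[0][120:270,180:380],(400,300),interpolation=cv2.INTER_CUBIC)])
cv2.imwrite("pics/c2.png",np.vstack([z,z2]))
E
```

```text
[ 38.73083404  -4.42877619 -47.09183674 101.30909904  -3.24920327
  81.7865027   -7.96321869] [0.46630847 0.06832628 0.2819454 ] [-1.79940567e+02  3.55975359e-02  8.98440664e+01] [ 0.56191722 -0.32464407 -2.18658513]
wrist [280.96742603 101.42724605]
wrist [280.89103304 107.25019534]
wrist [280.15028265 258.98005254]
side [190.13013326 208.2170431 ]
side [193.23297845 236.24755479]
side [226.95765662 160.65250961]
scene [229.26701303 245.61753755]
scene [231.72549755 270.61926601]
scene [263.6557393  189.52311898]
```

View pics/c2.png

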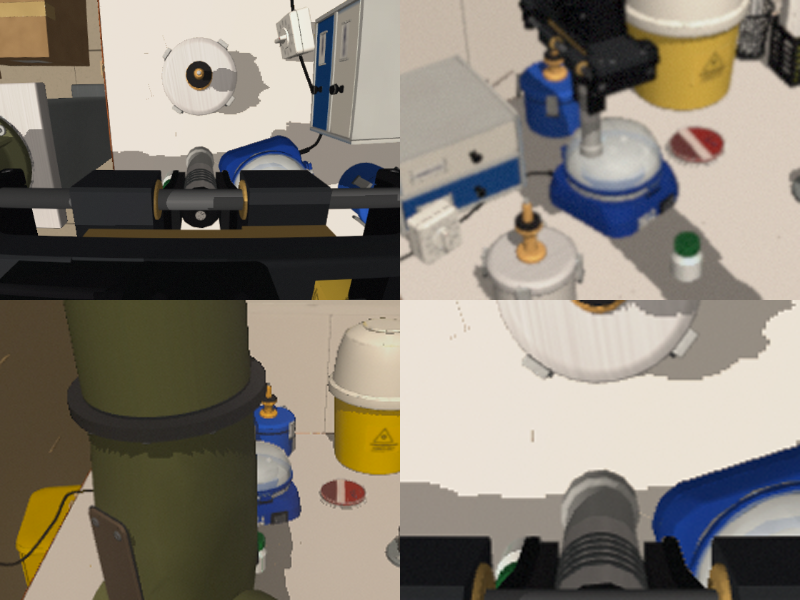

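The wrist view shows the valve at about (279,104) full-frame, and the held gauge's collar edge at top row 205, columns 261–300. I refine both.

```bash
python3 - <<'E'
from h import *
np.set_printoptions(precision=4,suppress=True)
w=np.load("pics/wrist2.npy",allow_pickle=True).item();im=w["image"].astype(int)
def circ(X):
    s=np.linalg.lstsq(np.c_[2*X,np.ones(len(X))],(X**2).sum(1),rcond=None)[0];return s[:2],np.sqrt(s[2]+s[:2]@s[:2])
roi=np.zeros(im.shape[:2],np.uint8);roi[60:150,230:330]=1
dark=((im.max(2)<60)&(roi>0)).astype(np.uint8)
n,l,st,ce=cv2.connectedComponentsWithStats(dark)
k=1+np.argmax(st[1:,4]);print("dark",st[k],ce[k])
c=max(cv2.findContours((l==k).astype(np.uint8),cv2.RETR_EXTERNAL,cv2.CHAIN_APPROX_NONE)[0],key=cv2.contourArea)[:,0]
for z in(.127,.137,.143):print("seal",z,circ(np.array([plane(w,q,z)[:2] for q in c])))
# lid outline: grey lid+shadow unreliable; gland flange brass
br=((im[...,0]-im[...,2]>50)&(roi>0));ys,xs=np.nonzero(br);print("brass",xs.min(),xs.max(),ys.min(),ys.max(),len(xs))
g=im[...,:].mean(2)
for y in(212,216,220):print(y,g[y,252:312].astype(int))
print(g[198:215,280].astype(int))
print("mouth edge",plane(w,(280.5,204.7),.2065),plane(w,(261.5,215),.2065),plane(w,(299.5,215),.2065))
# small enlarged crop
cv2.imwrite("pics/v2.png",cv2.resize(w["image"][70:240,215:345,::-1],(459,600),interpolation=cv2.INTER_CUBIC))
E
```

```text
dark [261  86  36  37 825] [278.3867 104.3042]
seal 0.127 (array([0.4645, 0.1578]), np.float64(0.016188436803893418))
seal 0.137 (array([0.4646, 0.1571]), np.float64(0.015666876285615305))
seal 0.143 (array([0.4646, 0.1566]), np.float64(0.015353939974659163))
brass 260 295 85 126 264
212 [224 224 224 224 225 224 225 224 224 225 224 224 208 142 111 110 126 149
 158 164 161 158 151 144 144 143 138 131 125 121 117 118 124 126 125 124
 117  99  95  90  83  77 118 188 224 224 224 224 224 224 224 224 224 224
 224 224 224 223 224 224]
216 [224 224 225 224 224 224 224 224 224 219 185 126 141 170 174 170 161 146
 118 110 105 104  99  98  95  88  77  76  73  76  74  73  74  73  75  75
  75  76  80  91  96  97  94  82  71 100 139 139 140 140 139 138 140 139
 139 139 139 139 141 139]
220 [141 140 140 140 140 139 139 140 136 135 158 175 173 161 132 115 112 112
 109  99  78  76  77  78  77  76  76  75  73  75  74  75  75  74  72  75
  74  74  72  72  73  74  82  92  95  95 110 139 139 139 139 139 139 139
 139 138 139 121  51  49]
[225 224 225 224 224 224 224 116  82  82 100 132 144 144 125  89  82]
mouth edge [0.4665 0.0798 0.2065] [0.452  0.0717 0.2065] [0.4809 0.0717 0.2065]
```

View pics/v2.png

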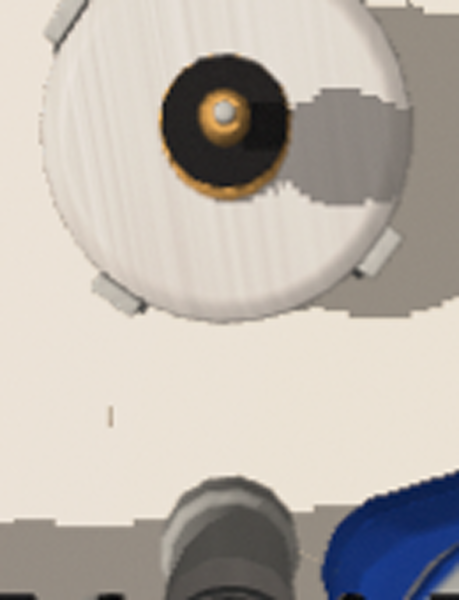

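>>> drive_tool:
  moves:
    - {"x": 40,"y": -2,"z": 0,"rx": 0,"ry": 0,"rz": 0,"fingers": 1}
    - {"x": 75,"y": -2,"z": 0,"rx": 0,"ry": 0,"rz": 0,"fingers": 1}
    - {"x": 92,"y": -2,"z": 0,"rx": 0,"ry": 0,"rz": 0,"fingers": 1}
    - {"x": 92,"y": -2,"z": 0,"rx": 0,"ry": 0,"rz": 0,"fingers": 1}
    - {"x": 92,"y": -2,"z": 0,"rx": 0,"ry": 0,"rz": 0,"fingers": 1}
    - {"x": 92,"y": -2,"z": 0,"rx": 0,"ry": 0,"rz": 0,"fingers": 1}

```text
time_s: 6.8
tool_pos: [0.4647, 0.1608, 0.2824]
tool_rot: [-180.0, 0.0, 89.9]
force: [-0.8, 0.2, -1.5]
grip_width: 0.0233
grasp_force: 55.0
```

```bash
python3 - <<'E'
from h import *
o=sensors.get_obs();print(o["tool_pos"],o["tool_rot"],o["force"],o["wrist_torque"])
s=[]
for n in("scene","side","wrist"):
    w=vision.read_camera(n);np.save(f"pics/{n}3.npy",w,allow_pickle=True);s.append(w["image"][:,:,::-1])
    print(n,proj(w,np.array([.466,.157,.2065])),proj(w,np.array([.466,.157,.16])))
f=lambda im,x,y,w,h:cv2.resize(im[y:y+h,x:x+w],(400,600),interpolation=cv2.INTER_CUBIC)
cv2.imwrite("pics/c3.png",np.hstack([f(s[0],190,170,80,120),f(s[1],150,120,80,120)]))
E
```

```text
[0.46473784 0.16078164 0.28242323] [-1.79992361e+02  3.15064180e-02  8.98639236e+01] [-0.83799858  0.22016276 -1.54090151] [-0.05677401 -0.11470958  0.00448118]
scene [228.11974646 231.87860158] [229.74830832 248.71139107]
side [188.34802235 192.7947836 ] [190.38148132 211.60395039]
wrist [281.97448116 224.3830403 ] [281.70940754 209.29945064]
```

View pics/c3.png

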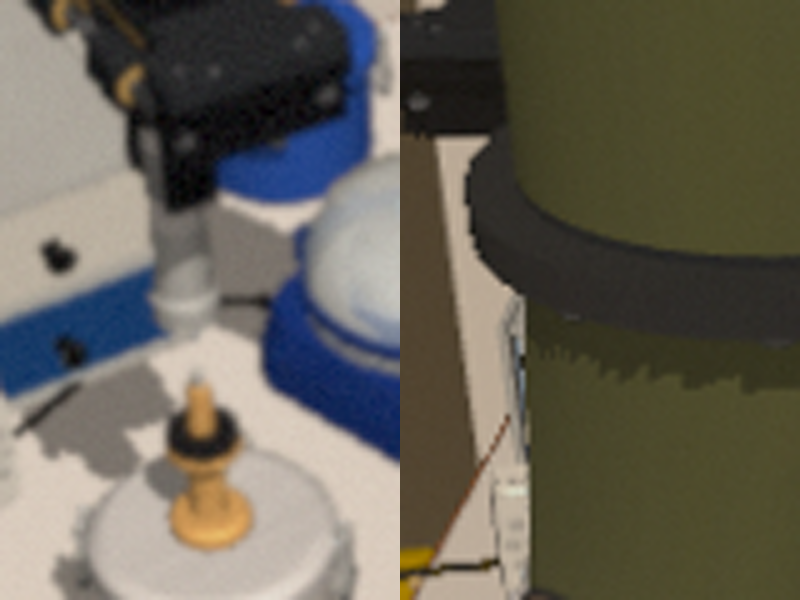

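The scene crop shows the collar centre at crop (184,318), against the valve axis extrapolated to about (189,318). The gauge is about 1.5 mm too far in +y, so I correct that and descend in stages.

>>> drive_tool:
  moves:
    - {"x": -1.5,"y": 0,"z": 15,"rx": 0,"ry": 0,"rz": 0,"fingers": 1}
    - {"x": -1.5,"y": 0,"z": 28,"rx": 0,"ry": 0,"rz": 0,"fingers": 1}
    - {"x": -1.5,"y": 0,"z": 32,"rx": 0,"ry": 0,"rz": 0,"fingers": 1}
    - {"x": -1.5,"y": 0,"z": 36,"rx": 0,"ry": 0,"rz": 0,"fingers": 1}
    - {"x": -1.5,"y": 0,"z": 40,"rx": 0,"ry": 0,"rz": 0,"fingers": 1}
    - {"x": -1.5,"y": 0,"z": 40,"rx": 0,"ry": 0,"rz": 0,"fingers": 1}

```text
time_s: 7.7
tool_pos: [0.4644, 0.1608, 0.2424]
tool_rot: [-180.0, 0.0, 90.0]
force: [-0.7, -0.1, -1.0]
grip_width: 0.0235
grasp_force: 55.0
```

>>> drive_tool:
  moves:
    - {"x": 0,"y": 0,"z": 3,"rx": 0,"ry": 0,"rz": 0,"fingers": 1}
    - {"x": 0,"y": 0,"z": 5,"rx": 0,"ry": 0,"rz": 0,"fingers": 1}
    - {"x": 0,"y": 0,"z": 5,"rx": 0,"ry": 0,"rz": 0,"fingers": 1}

```text
time_s: 8.07
tool_pos: [0.4643, 0.1607, 0.2374]
tool_rot: [-180.0, 0.0, 90.0]
force: [0.3, -0.4, -1.2]
grip_width: 0.0231
grasp_force: 55.0
```

>>> drive_tool:
  moves:
    - {"x": 0,"y": 0,"z": 3,"rx": 0,"ry": 0,"rz": 0,"fingers": 1}
    - {"x": 0,"y": 0,"z": 5,"rx": 0,"ry": 0,"rz": 0,"fingers": 1}
    - {"x": 0,"y": 0,"z": 5,"rx": 0,"ry": 0,"rz": 0,"fingers": 1}

```text
time_s: 8.45
tool_pos: [0.4647, 0.1608, 0.2327]
tool_rot: [180.0, -0.0, 90.0]
force: [0.0, 1.0, 1.3]
grip_width: 0.0232
grasp_force: 55.0
```

>>> drive_tool:
  moves:
    - {"x": 0,"y": 0,"z": 2,"rx": 0,"ry": 0,"rz": 0,"fingers": 1}
    - {"x": 0,"y": 0,"z": 3,"rx": 0,"ry": 0,"rz": 0,"fingers": 1}
    - {"x": 0,"y": 0,"z": 3,"rx": 0,"ry": 0,"rz": 0,"fingers": 1}

```text
time_s: 8.82
tool_pos: [0.4647, 0.1608, 0.2297]
tool_rot: [180.0, -0.0, 90.0]
force: [0.3, 0.6, 3.0]
grip_width: 0.0233
grasp_force: 55.0
```

```bash
python3 - <<'E'
from h import *
o=sensors.get_obs();print(o["tool_pos"],o["tool_rot"],o["force"],o["wrist_torque"])
w=vision.read_camera("scene")
cv2.imwrite("pics/c4.png",cv2.resize(w["image"][180:300,190:270,::-1],(400,600),interpolation=cv2.INTER_CUBIC))
E
```

```text
[0.46465861 0.16084409 0.22972198] [ 1.79968247e+02 -2.14919845e-03  9.00052499e+01] [0.27134866 0.57754384 3.01687472] [-0.00397836 -0.13368364  0.0149999 ]
```

View pics/c4.png

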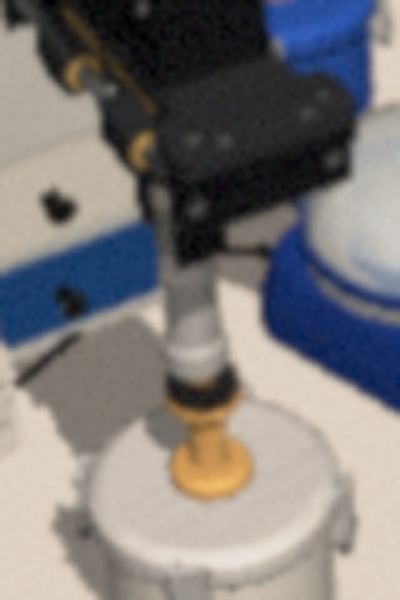

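The stem is inside the gauge, with the collar at crop (197,360) just above the seal at (202,385). Lateral force is small, so I continue.

>>> drive_tool:
  moves:
    - {"x": 0,"y": 0,"z": 3,"rx": 0,"ry": 0,"rz": 0,"fingers": 1}
    - {"x": 0,"y": 0,"z": 6,"rx": 0,"ry": 0,"rz": 0,"fingers": 1}
    - {"x": 0,"y": 0,"z": 8,"rx": 0,"ry": 0,"rz": 0,"fingers": 1}
    - {"x": 0,"y": 0,"z": 8,"rx": 0,"ry": 0,"rz": 0,"fingers": 1}

```text
time_s: 9.38
tool_pos: [0.4647, 0.1609, 0.222]
tool_rot: [180.0, 0.0, 90.0]
force: [-0.9, 0.2, 8.4]
grip_width: 0.0231
grasp_force: 55.1
```

>>> drive_tool:
  moves:
    - {"x": 0,"y": 0,"z": 1.5,"rx": 0,"ry": 0,"rz": 0,"fingers": 1}
    - {"x": 0,"y": 0,"z": 3,"rx": 0,"ry": 0,"rz": 0,"fingers": 1}
    - {"x": 0,"y": 0,"z": 3,"rx": 0,"ry": 0,"rz": 0,"fingers": 1}

```text
time_s: 9.75
tool_pos: [0.4647, 0.1609, 0.2191]
tool_rot: [180.0, 0.0, 90.0]
force: [-1.0, -1.2, 8.9]
grip_width: 0.0235
grasp_force: 55.1
```

>>> drive_tool:
  moves:
    - {"x": 0,"y": 0,"z": 1.5,"rx": 0,"ry": 0,"rz": 0,"fingers": 1}
    - {"x": 0,"y": 0,"z": 1.5,"rx": 0,"ry": 0,"rz": 0,"fingers": 1}

```text
time_s: 10.0
tool_pos: [0.4648, 0.1609, 0.218]
tool_rot: [180.0, 0.0, 90.0]
force: [-1.8, -0.6, 11.6]
grip_width: 0.0233
grasp_force: 55.1
```

>>> drive_tool:
  moves:
    - {"x": 0,"y": 0,"z": 1,"rx": 0,"ry": 0,"rz": 0,"fingers": 1}
    - {"x": 0,"y": 0,"z": 1,"rx": 0,"ry": 0,"rz": 0,"fingers": 1}

```text
time_s: 10.25
tool_pos: [0.4648, 0.161, 0.2174]
tool_rot: [179.9, 0.0, 90.0]
force: [-2.0, -1.5, 13.3]
grip_width: 0.0232
grasp_force: 55.1
```

>>> drive_tool:
  moves:
    - {"x": 0,"y": 0,"z": 1,"rx": 0,"ry": 0,"rz": 0,"fingers": 1}
    - {"x": 0,"y": 0,"z": 1,"rx": 0,"ry": 0,"rz": 0,"fingers": 1}

```text
time_s: 10.5
tool_pos: [0.4649, 0.161, 0.2167]
tool_rot: [179.9, 0.0, 90.0]
force: [-4.0, -0.8, 14.8]
grip_width: 0.0233
grasp_force: 55.1
```

>>> drive_tool:
  moves:
    - {"x": 0,"y": 0,"z": 0.8,"rx": 0,"ry": 0,"rz": 0,"fingers": 1}
    - {"x": 0,"y": 0,"z": 0.8,"rx": 0,"ry": 0,"rz": 0,"fingers": 1}

```text
time_s: 10.75
tool_pos: [0.4649, 0.1611, 0.2162]
tool_rot: [179.9, 0.0, 90.0]
force: [-4.3, -0.5, 17.3]
grip_width: 0.0231
grasp_force: 55.1
```

>>> drive_tool:
  moves:
    - {"x": 0,"y": 0,"z": 0,"rx": 0,"ry": 0,"rz": 0,"fingers": 1}
    - {"x": 0,"y": 0,"z": 0,"rx": 0,"ry": 0,"rz": 0,"fingers": 1}
    - {"x": 0,"y": 0,"z": 0,"rx": 0,"ry": 0,"rz": 0,"fingers": 1}
    - {"x": 0,"y": 0,"z": 0,"rx": 0,"ry": 0,"rz": 0,"fingers": 1}
    - {"x": 0,"y": 0,"z": 0,"rx": 0,"ry": 0,"rz": 0,"fingers": 1}
    - {"x": 0,"y": 0,"z": 0,"rx": 0,"ry": 0,"rz": 0,"fingers": 1}
    - {"x": 0,"y": 0,"z": 0,"rx": 0,"ry": 0,"rz": 0,"fingers": 1}
    - {"x": 0,"y": 0,"z": 0,"rx": 0,"ry": 0,"rz": 0,"fingers": 1}
    - {"x": 0,"y": 0,"z": 0,"rx": 0,"ry": 0,"rz": 0,"fingers": 1}
    - {"x": 0,"y": 0,"z": 0,"rx": 0,"ry": 0,"rz": 0,"fingers": 1}
    - {"x": 0,"y": 0,"z": 0,"rx": 0,"ry": 0,"rz": 0,"fingers": 1}

```text
time_s: 12.12
tool_pos: [0.4649, 0.1611, 0.2163]
tool_rot: [179.9, 0.0, 90.0]
force: [-4.2, -1.0, 16.2]
grip_width: 0.023
grasp_force: 55.1
```

```bash
python3 - <<'E'
from h import *
o=sensors.get_obs();print(o["time_s"],o["tool_pos"],o["force"])
w=vision.read_camera("wrist");s=vision.read_camera("scene")
cv2.imwrite("pics/c5.png",np.hstack([cv2.resize(w["image"][170:420,180:380,::-1],(400,500),interpolation=cv2.INTER_CUBIC),cv2.resize(s["image"][190:290,190:270,::-1],(400,500),interpolation=cv2.INTER_CUBIC)]))
E
```

```text
12.125 [0.46490352 0.1610743  0.21625425] [-4.18329179 -0.99615028 16.22626778]
```

View pics/c5.png

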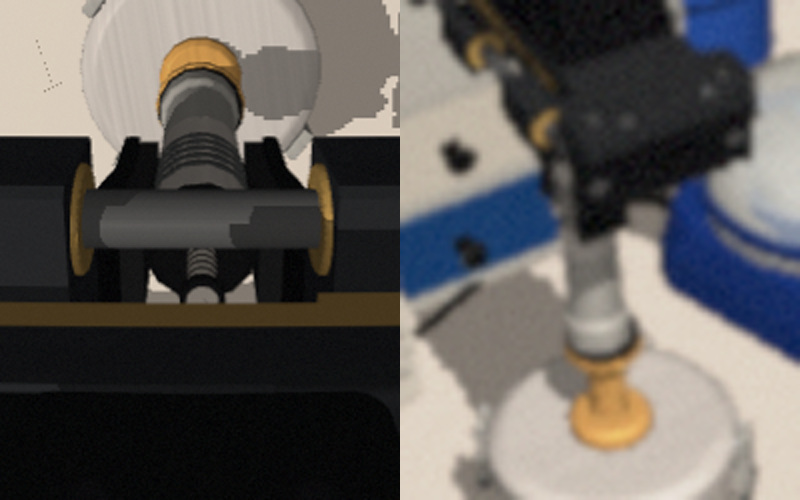

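The wrist crop shows the white ringed rod standing out at crop (203,270). The scene crop shows the collar seated on the seal. Next I lift off and travel back.

>>> drive_tool:
  moves:
    - {"x": 0,"y": 0,"z": -4,"rx": 0,"ry": 0,"rz": 0,"fingers": 1}
    - {"x": 0,"y": 0,"z": -15,"rx": 0,"ry": 0,"rz": 0,"fingers": 1}
    - {"x": 0,"y": 0,"z": -30,"rx": 0,"ry": 0,"rz": 0,"fingers": 1}
    - {"x": 0,"y": 0,"z": -50,"rx": 0,"ry": 0,"rz": 0,"fingers": 1}
    - {"x": 0,"y": 0,"z": -70,"rx": 0,"ry": 0,"rz": 0,"fingers": 1}
    - {"x": -10,"y": 0,"z": -72,"rx": 0,"ry": 0,"rz": 0,"fingers": 1}
    - {"x": -50,"y": -2,"z": -72,"rx": 0,"ry": 0,"rz": 0,"fingers": 1}
    - {"x": -100,"y": -4,"z": -72,"rx": 0,"ry": 0,"rz": 0,"fingers": 1}
    - {"x": -150,"y": -6,"z": -72,"rx": 0,"ry": 0,"rz": 0,"fingers": 1}
    - {"x": -200,"y": -8,"z": -72,"rx": 0,"ry": 0,"rz": 0,"fingers": 1}
    - {"x": -250,"y": -10,"z": -72,"rx": 0,"ry": 0,"rz": 0,"fingers": 1}
    - {"x": -300,"y": -12,"z": -72,"rx": 0,"ry": 0,"rz": 0,"fingers": 1}
    - {"x": -350,"y": -14,"z": -72,"rx": 0,"ry": 0,"rz": 0,"fingers": 1}
    - {"x": -400,"y": -16,"z": -72,"rx": 0,"ry": 0,"rz": 0,"fingers": 1}
    - {"x": -440,"y": -16,"z": -72,"rx": 0,"ry": 0,"rz": 0,"fingers": 1}
    - {"x": -453,"y": -16,"z": -72,"rx": 0,"ry": 0,"rz": 0,"fingers": 1}
    - {"x": -453,"y": -16,"z": -72,"rx": 0,"ry": 0,"rz": 0,"fingers": 1}
    - {"x": -453,"y": -16,"z": -72,"rx": 0,"ry": 0,"rz": 0,"fingers": 1}
    - {"x": -453,"y": -16,"z": -72,"rx": 0,"ry": 0,"rz": 0,"fingers": 1}

```text
time_s: 14.6
tool_pos: [0.4489, -0.2907, 0.2865]
tool_rot: [180.0, 0.0, 90.1]
force: [-0.7, -0.3, -1.2]
grip_width: 0.0234
grasp_force: 55.0
```

```bash
python3 - <<'E'
from h import *
np.set_printoptions(precision=4,suppress=True)
o=sensors.get_obs();print(o["time_s"],o["tool_pos"],o["tool_rot"],o["force"])
w=vision.read_camera("wrist");s=vision.read_camera("scene");d=vision.read_camera("side")
for c in(w,s,d):print(proj(c,np.array([.448,-.2925,.05])),proj(c,o["tool_pos"]-[0,0,.0755]))
im=w["image"].astype(int);g=im.mean(2)
print("col282",g[185:235,281].astype(int))
for y in(205,210,215,220):print(y,g[y,250:314].astype(int))
f=lambda c,x,y,W,H:cv2.resize(c["image"][y:y+H,x:x+W,::-1],(266*W//W,400),interpolation=cv2.INTER_CUBIC)
cv2.imwrite("pics/c6.png",np.hstack([f(w,230,140,100,150),f(s,350,130,80,120),f(d,345,170,80,120)]))
E
```

```text
14.6 [ 0.4489 -0.2907  0.2865] [179.9904   0.0139  90.143 ] [-0.705  -0.2807 -1.1805]
[279.5241 184.871 ] [280.2105 219.2213]
[391.9756 225.5486] [397.9895 173.2429]
[388.6629 260.6965] [397.3106 197.7486]
col282 [ 17  17  15  16  15  17  17  17  17  10  12  11  11  14  15  17  16  20
  19  37  67  69  71  93 117 126 126 107  74  68  66  67  66  66  66  67
  66  66  67  66  66  66  67  77  77  79  78  78  78  78]
205 [205 205 205 206 206 205 207 205 205 204 206 205 206 203 188 147 114 104
 104 112 117 120 120 101  67  55  64  59  57  62  65  67  65  59  52  77
 111 114 115 110  98  87  81  89 106 155 206 205 205 205 205 205 206 205
 205 205 205 206 205 204 206 206 206 206]
210 [205 205 207 205 205 205 205 205 205 205 206 205 205 205 205 194 148 105
  96  95  94 107 127 135 139 137 134 133 136 136 130 126 121 120 120 113
  98  87  79  66  65  65  87 154 205 205 205 205 205 205 205 206 205 205
 204 206 205 205 206 206 206 205 205 205]
215 [205 206 205 205 205 205 205 205 206 205 205 205 193 146 113 142 156 155
 154 147 134 117  99  93  90  87  86  82  74  66  65  66  66  67  65  66
  66  69  70  76  82  85  85  86  76  67  78 146 205 206 205 205 205 205
 205 206 205 205 206 205 205 205 205 205]
220 [205 207 206 205 206 206 205 205 206 205 189 139 143 157 156 144 118 103
 101 101  90  71  66  68  68  69  68  67  68  68  67  67  66  67  66  65
  64  66  66  66  65  65  64  65  72  82  85  87 141 205 205 205 206 205
 205 205 205 205 205 205 205 205 206 205]
```

View pics/c6.png

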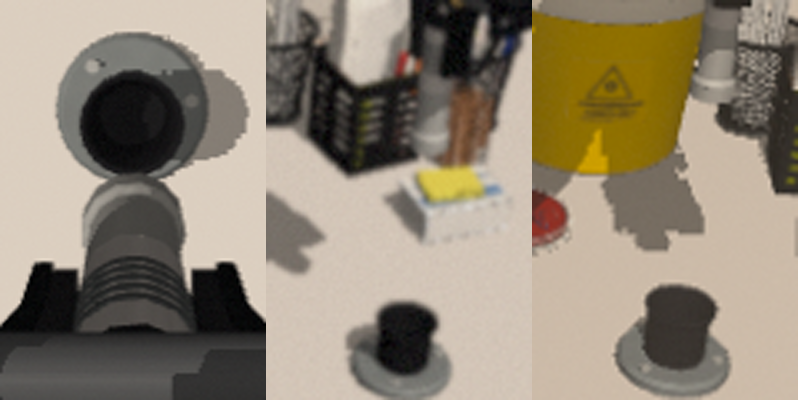

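The pictures show the socket empty at wrist (279.6,186) and the gauge held upright above it. I have now viewed 11 pictures, one over the limit of 10, so I'll work from numbers only from here.

```bash
python3 - <<'E'
from h import *
np.set_printoptions(precision=4,suppress=True)
w=vision.read_camera("wrist");z=.2865-.0755
for p in[(260.7,220),(298.3,220),(280,204.3)]:print("collar",plane(w,p,z))
for p in[(261,186),(298.5,186),(279.6,166.3)]:print("rim",plane(w,p,.05))
print(sensors.get_obs()["tool_pos"])
E
```

```text
collar [ 0.4338 -0.2922  0.211 ]
collar [ 0.4625 -0.2921  0.211 ]
collar [ 0.4485 -0.2798  0.211 ]
rim [ 0.4245 -0.2948  0.05  ]
rim [ 0.4717 -0.2947  0.05  ]
rim [ 0.4479 -0.27    0.05  ]
[ 0.4486 -0.2917  0.2865]
```

Aligned within 1 mm, so I lower it straight down.

>>> drive_tool:
  moves:
    - {"x": 0,"y": 0,"z": 30,"rx": 0,"ry": 0,"rz": 0,"fingers": 1}
    - {"x": 0,"y": 0,"z": 70,"rx": 0,"ry": 0,"rz": 0,"fingers": 1}
    - {"x": 0,"y": 0,"z": 110,"rx": 0,"ry": 0,"rz": 0,"fingers": 1}
    - {"x": 0,"y": 0,"z": 140,"rx": 0,"ry": 0,"rz": 0,"fingers": 1}
    - {"x": 0,"y": 0,"z": 155,"rx": 0,"ry": 0,"rz": 0,"fingers": 1}
    - {"x": 0,"y": 0,"z": 165,"rx": 0,"ry": 0,"rz": 0,"fingers": 1}
    - {"x": 0,"y": 0,"z": 172,"rx": 0,"ry": 0,"rz": 0,"fingers": 1}
    - {"x": 0,"y": 0,"z": 179,"rx": 0,"ry": 0,"rz": 0,"fingers": 1}
    - {"x": 0,"y": 0,"z": 186,"rx": 0,"ry": 0,"rz": 0,"fingers": 1}
    - {"x": 0,"y": 0,"z": 191,"rx": 0,"ry": 0,"rz": 0,"fingers": 1}
    - {"x": 0,"y": 0,"z": 194,"rx": 0,"ry": 0,"rz": 0,"fingers": 1}
    - {"x": 0,"y": 0,"z": 194,"rx": 0,"ry": 0,"rz": 0,"fingers": 1}
    - {"x": 0,"y": 0,"z": 194,"rx": 0,"ry": 0,"rz": 0,"fingers": 1}

```text
time_s: 16.42
tool_pos: [0.4486, -0.2924, 0.0925]
tool_rot: [180.0, 0.0, 90.0]
force: [0.1, 0.2, -1.2]
grip_width: 0.023
grasp_force: 55.0
```

>>> drive_tool:
  moves:
    - {"x": 0,"y": 0,"z": 2,"rx": 0,"ry": 0,"rz": 0,"fingers": 1}
    - {"x": 0,"y": 0,"z": 3,"rx": 0,"ry": 0,"rz": 0,"fingers": 1}
    - {"x": 0,"y": 0,"z": 3,"rx": 0,"ry": 0,"rz": 0,"fingers": 1}

```text
time_s: 16.8
tool_pos: [0.4484, -0.2922, 0.0891]
tool_rot: [-180.0, -0.0, 90.0]
force: [0.2, 0.5, -1.1]
grip_width: 0.0233
grasp_force: 55.0
```

>>> drive_tool:
  moves:
    - {"x": 0,"y": 0,"z": 1.5,"rx": 0,"ry": 0,"rz": 0,"fingers": 1}
    - {"x": 0,"y": 0,"z": 1.5,"rx": 0,"ry": 0,"rz": 0,"fingers": 1}
    - {"x": 0,"y": 0,"z": 1.5,"rx": 0,"ry": 0,"rz": 0,"fingers": 1}

```text
time_s: 17.18
tool_pos: [0.4484, -0.2922, 0.0878]
tool_rot: [-180.0, 0.0, 90.0]
force: [0.4, -0.7, -1.1]
grip_width: 0.0237
grasp_force: 55.0
```

>>> drive_tool:
  moves:
    - {"x": 0,"y": 0,"z": 0.8,"rx": 0,"ry": 0,"rz": 0,"fingers": 1}
    - {"x": 0,"y": 0,"z": 0.8,"rx": 0,"ry": 0,"rz": 0,"fingers": 1}
    - {"x": 0,"y": 0,"z": 0.8,"rx": 0,"ry": 0,"rz": 0,"fingers": 1}

```text
time_s: 17.55
tool_pos: [0.4486, -0.2924, 0.0873]
tool_rot: [180.0, 0.0, 90.0]
force: [-1.5, 0.5, 2.5]
grip_width: 0.0231
grasp_force: 55.0
```

Floor reached, so I release and withdraw.

>>> drive_tool:
  moves:
    - {"x": 0,"y": 0,"z": 0,"rx": 0,"ry": 0,"rz": 0,"fingers": -1}
    - {"x": 0,"y": 0,"z": 0,"rx": 0,"ry": 0,"rz": 0,"fingers": -1}
    - {"x": 0,"y": 0,"z": 0,"rx": 0,"ry": 0,"rz": 0,"fingers": -1}
    - {"x": 0,"y": 0,"z": 0,"rx": 0,"ry": 0,"rz": 0,"fingers": -1}
    - {"x": 0,"y": 0,"z": 0,"rx": 0,"ry": 0,"rz": 0,"fingers": -1}
    - {"x": 0,"y": 0,"z": 0,"rx": 0,"ry": 0,"rz": 0,"fingers": -1}
    - {"x": 0,"y": 0,"z": 0,"rx": 0,"ry": 0,"rz": 0,"fingers": -1}
    - {"x": 0,"y": 0,"z": 0,"rx": 0,"ry": 0,"rz": 0,"fingers": -1}
    - {"x": 0,"y": 0,"z": -10,"rx": 0,"ry": 0,"rz": 0,"fingers": -1}
    - {"x": 0,"y": 0,"z": -40,"rx": 0,"ry": 0,"rz": 0,"fingers": -1}
    - {"x": 0,"y": 0,"z": -90,"rx": 0,"ry": 0,"rz": 0,"fingers": -1}
    - {"x": 0,"y": 0,"z": -140,"rx": 0,"ry": 0,"rz": 0,"fingers": -1}
    - {"x": 0,"y": 0,"z": -165,"rx": 0,"ry": 0,"rz": 0,"fingers": -1}
    - {"x": 0,"y": 0,"z": -165,"rx": 0,"ry": 0,"rz": 0,"fingers": -1}
    - {"x": 0,"y": 0,"z": -165,"rx": 0,"ry": 0,"rz": 0,"fingers": -1}

```text
time_s: 19.42
tool_pos: [0.4479, -0.292, 0.2512]
tool_rot: [-179.9, -0.0, 90.0]
force: [-0.5, 0.3, -0.2]
grip_width: 0.087
grasp_force: 0.0
```

```bash
python3 - <<'E'
from h import *
o=sensors.get_obs();print(o["tool_pos"],o["grip_width"])
s=vision.read_camera("scene");d=vision.read_camera("side");w=vision.read_camera("wrist")
for n,c in(("scene",s),("side",d)):
    t=proj(c,np.array([.4477,-.2945,.122]));r=proj(c,np.array([.4477,-.2945,.138]));print(n,t,r)
    x=int(round(t[0]));y=int(round(t[1]));g=c["image"].astype(int).mean(2).astype(int)
    print(g[y-14:y+20,x-6:x+8])
c0=np.load("pics/wrist1.npy",allow_pickle=True).item()
g=w["image"].astype(int).mean(2).astype(int);print(proj(w,np.array([.4477,-.2945,.138])));print(g[186:232:2,264:300:2])
E
```

```text
[ 0.44794205 -0.2919765   0.2511612 ] 0.08696313884761644
scene [395.649806   202.82914579] [396.33116326 197.63240904]
[[102  95  98 117 154 178 165 126 105 128 140 154 158 149]
 [101  94  96  98 121 153 158 138 119 133 139 149 151 146]
 [102  97  94  97 102 133 159 164 151 148 153 158 160 166]
 [102  94  94  93  98 114 140 166 177 182 177 181 182 179]
 [101  96  93  95  93  97 114 150 186 201 196 191 185 184]
 [117 101  96  93  94  95 100 125 175 198 196 191 185 189]
 [141 111  99  96  91  91  94 115 162 189 194 195 193 193]
 [164 130 106  96  95  92  96 118 160 185 194 195 197 197]
 [182 153 124 103  97 111 120 126 167 189 193 193 193 195]
 [191 174 146 119  94 110 117 121 164 191 194 193 195 195]
 [195 190 171 140 103  99 105 121 164 190 194 192 194 194]
 [196 190 182 149 113 105 109 125 164 184 194 193 194 189]
 [188 173 150 123 102 106 106 109 147 172 185 194 192 185]
 [170 128  91  68  83 100  92  78 105 141 171 191 194 184]
 [141  84  45  37  62  84  70  51  60 110 161 190 197 193]
 [125  57  27  31  44  56  51  34  42  92 165 189 195 196]
 [116  52  25  33  27  39  33  35  3
[... 4148 characters left out ...]
 20  13  17 112 164 169]
 [169 169 170 142  15  15  17  20  33  37  18  16  16  46 163 169 169 168]
 [169 170 169 169 163  41  17  17  18  18  15  12  47 163 169 169 168 169]
 [169 168 169 170 169 166 121  74  47  11  95 159 164 169 170 168 168 170]
 [170 169 169 169 169 169 168 169 169 168 169 168 169 169 170 168 168 168]
 [170 168 170 169 168 169 168 170 169 168 168 169 170 168 169 169 168 168]
 [170 169 169 169 168 169 169 169 169 168 170 169 169 169 168 169 169 168]
 [169 169 170 169 168 168 169 168 169 169 169 169 169 168 169 169 168 169]
 [169 168 169 168 169 168 169 169 169 168 169 169 168 168 169 169 169 169]
 [169 170 170 169 168 169 169 169 168 169 168 169 169 169 169 169 169 168]]
```

The rod is clearly out in the side view, about 13–15 mm above the cap. The gauge stands upright in its socket and the gripper is clear, so I hand in.

```bash
python3 -c "
from cell import workorder
print(workorder.sign_off())"
```

```text
the job is handed in; nothing more can be done
None
```

The job is handed in, with no verdict returned: the gauge was pressed on the white jar's valve at about 17–18 N for over a second and stands back in its holder with the rod out about 13–15 mm (estimated from the camera), but I viewed 11 pictures, one over the limit of 10.

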